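# Square up the pivoting fence of an assembly jig

## Task

The blue side fence of the assembly jig has been knocked out of true. Take the steel set square from its rubber mat by its black knob, hold it flat on the jig's plate and use it, not your fingers, to push the fence: press it firmly but gently into the corner, so that it bears flush against the grey back fence and the blue side fence at once and the side fence swings square, with no gaps. Then take the square away without disturbing the fence and lay it back flat on the middle of its mat; leave the other things on the bench alone.

Things in the scene. Friction and masses are not known exactly. Their poses are not given: they have to be found in the camera images.
- jig: Fixed assembly jig: aluminium base plate 190 x 190 mm, 10 mm thick, bolted to the bench. Origin at the centre of its underside; its z is up. The back fence stands along its +x side and the side fence along its +y side; the corner they make lies towards (+x, +y) of the jig. Plate and fences are ground and oiled: slippery (friction 0.12 to 0.18). The pushed square tips a little about its knob unless it is also borne down on the plate.
- back_fence: Grey bar fixed on the jig, 150 mm long along its y, 20 mm thick, 24 mm high (from 10 to 34 mm above the bench). Its working face is the plane x = +62 mm of the jig, looking to the jig's -x, from y = -90 to +60 mm. Origin at the middle of the lower edge of that face; axes as the jig's.
- side_fence: Blue bar 104 x 16 x 24 mm (10 to 34 mm above the bench) that turns on an upright pivot at (24, 70) mm of the jig. Origin on that axis, at the bar's lower side. In its own frame it spans x = -76 to +28 mm; its working face is y = -8 mm, looking to -y. Square when parallel to the jig: the face then is at jig y = +62 mm. At the start its front (-x) end leans 5 to 13 degrees into the jig.
- fence_pivot (a point): Brass pivot screw head (14 mm across, 3 mm high) on top of the side fence, 24 mm above the fence's origin. The pivot turns up to 23 degrees either way with no stop at square; its stiff friction (0.12 N m: about 2 N at the front end) keeps the fence where it is left. Pressed by a straight edge on both sides of the pivot, the fence turns flush with that edge.
- square: Loose steel set square, 0.2 to 0.3 kg: triangular block 24 mm thick, gripped by an upright black knob. Origin at the underside on the knob's axis; z up. Its working faces are x = +38 mm (from y = -62 to +30) and y = +38 mm (from x = -62 to +30), the corner between them cut off; the long side looks to (-x, -y). Seated in the squared corner its axes are parallel to the jig's and its origin is at (24, 24) mm of the jig, on the plate.
- square_knob (a point): Centre of the round black knob of the set square (20 mm diameter, from 24 to 62 mm above the square's underside): on its axis, 43 mm above the underside; axes as the square's.
- edge_a_heel (a point): End of the square's x = +38 mm face next to its right-angled corner: at (38, 30) mm of the square, half-way up the face (12 mm above the underside).
- edge_a_toe (a point): Other end of that face: at (38, -62) mm of the square, 12 mm above the underside. This face goes against the back fence.
- edge_b_heel (a point): End of the square's y = +38 mm face next to its right-angled corner: at (30, 38) mm of the square, 12 mm above the underside.
- edge_b_toe (a point): Other end of that face: at (-62, 38) mm of the square, 12 mm above the underside. This face goes against the side fence.
- rest_mat: Fixed black rubber mat, 150 x 150 mm, 4 mm thick, on which the square lies at the start with its knob within 15 mm of the mat's centre. Origin at the centre of its underside.
- pot_a: Bystander: white specimen pot with a yellow lid, 50 mm across, 55 mm high, loose. Origin at the centre of its underside.
- cover_box_a: Bystander: small flat blue box with a clear lid, 34 x 34 x 17 mm, loose. Origin at the centre of its underside.
- dropper_bottle: Bystander: amber dropper bottle with a black bulb, 33 mm across, 82 mm high, loose. Origin at the centre of its underside.
Things that resemble listed ones, but are neither listed nor needed, are in the scene too. There is more than one size of the square; the job needs the larger.

How it is judged:
By the outcome, as a careful person would: the job done as asked, in the order asked, and still so for the second after the job is handed in, with the robot touching nothing.
It also fails if it takes over 64 s, if anything falls off the work surface, if the arm or the gripper's body presses on something with over 40 N, if the wrist force passes 120 N, or if a joint passes its speed limit or range.

## Robot

A 6-joint arm with a two-finger parallel gripper is mounted at the origin on a cart in front of the work surface, level with it; the furniture and walls round the work are solid. World frame = base frame: x ahead of the robot, y to its left, z up, the work surface at z = 0. Lengths are in m, angles in rad, forces in N, time in s.
With the tool pointing down it reaches from about 0.35 to 0.725 m from the base axis. Payload 4.3 kg.
Tool frame: the origin (TCP) lies midway between the tips of the shut fingers; the grasp point (between the pads) lies 19 mm behind it (arm.grasp_offset is the distance from the TCP to the grasp point, in m); z points along the fingers, y is the direction in which the jaws open and shut (so a half turn about z gives the same grasp; the last joint's range is limited). The gripper opens to 85 mm and grips with 20 to 120 N. Pads are 22 mm wide; open, the fingers measure 114 mm over their backs; the gripper's body (76 mm by 85 mm) begins 54 mm behind the grasp point. The pads swing forward as they close: fully open they stand 13 mm farther back than shut.
Start: joints at [1.218, 0.377, 0.081, 1.274, 0, 1.46], TCP at [0.138, 0.558, 0.231] pointing down, gripper open.
Joint ranges: [-2.72, 2.72], [-0.84, 1.66], [-1.02, 1.22], [-1.77, 2.12], [-1.37, 1.28], [-3.14, 3.14]. Speed limits (rad/s): [2.57, 2.57, 3.14, 3.14, 3.14, 3.14].

## Interface

Orientations are given as a 3x3 rotation matrix whose columns are the frame's x, y, z axes.
In Python, from station import arm, viewer, workorder gives the robot as it stands. The module is installed in compiled form; this text tells all that it offers.
- The arm moves only by the shell command python3 -m inch 'ROWS' [FORCE]. ROWS is text: rows parted by semicolons, each of 7 numbers parted by spaces: the shift along the world's x, y, z in mm, then the turn, a rotation vector about the world's x, y, z in degrees, then the gripper's target within -1 to 1 (fully open at 1, half-way at 0, shut at -1). A call has exactly 5 rows; each row is the pose to reach, as a shift and turn from the pose commanded when the call began; what a row does not reach only later rows make up. A row lasts 1/10 s, in which the tool goes at most 50 mm and 8.59 degrees, less where a joint would pass 70% of its speed; a pose out of reach is approached as far as the arm can. A call with a gripper value outside its range is refused whole. The fingers move at their own pace and stop on an object; FORCE is the grip in N (left out, the last holds). Time passes only in rows, so rows that repeat a pose let the fingers close, or fill a call up. It gives the time, the measured TCP pose, the force and the opening at its end, in the units of the state.
- arm.state(): the state, without advancing time (a new reading comes with each control period).
- viewer.grab_frame(name): name is "side" or "top"; returns (picture, depth): 400x640x3 uint8, blue, green, red; 400x640 float32, m along the optical axis (not along the pixel's ray), 0 where there is no reading.
- viewer.camera_info(name): a dict with "camera_matrix" (3x3 intrinsics, pixels), "world_from_camera" (4x4, takes a point from camera to world coordinates). Camera axes: x right, y down, z forward; pixel columns grow to the right and rows downward; lengths in m; the calibration is good to about 2 mm. A picture is of the moment at which its call begins. camera_info takes no time and is no camera call.
- workorder.job_done(): hands the job in, once; it reports no verdict.
The state is a dict: "time_s": time; "joints": joint angles; "joint_vel": joint speeds; "joint_efforts": joint torques, N m; "tcp_pos": TCP position; "tool_rot": TCP orientation; "wrist_force": force on the tool from outside, world axes, zero at the start; "torque": the same for the moment, N m; "width": finger opening in m.
Only numpy, scipy, OpenCV 4.12 (cv2) and the standard library are available. Lean on these libraries where they do the work, as an engineer would, in place of code of your own. Each camera call takes 0.05 s, during which the arm holds its last target.

## Working session

There is one attempt and no reset: what is moved stays moved. The work goes in short steps, Python scripts to look and compute and a shell command to move; the robot and the scene stay as the last step left them, time stands still between calls to the robot, and variables do not carry over. Pictures are saved under pics/ and viewed, and the job is handed in when it is done.

```bash
mkdir -p pics; python3 - <<'E'
from station import arm, viewer
import cv2,numpy as np
for n in("top","side"):
    p,d=viewer.grab_frame(n); cv2.imwrite(f"pics/{n}0.png",p); np.save(f"pics/{n}0.npy",d)
    i=viewer.camera_info(n); print(n,np.round(np.array(i["camera_matrix"]),1).tolist(),np.round(np.array(i["world_from_camera"]),4).tolist())
s=arm.state(); print({k:np.round(v,4).tolist() for k,v in s.items()}, arm.grasp_offset)
E
```

```text
top [[468.6, 0.0, 320.7], [0.0, 468.6, 195.5], [0.0, 0.0, 1.0]] [[-0.0096, -0.9993, 0.0364, 0.4885], [-0.9999, 0.0094, -0.0041, -0.0252], [0.0038, -0.0364, -0.9993, 1.3569], [0.0, 0.0, 0.0, 1.0]]
side [[421.8, 0.0, 316.5], [0.0, 421.8, 203.7], [0.0, 0.0, 1.0]] [[0.9891, -0.0325, 0.1436, 0.4111], [-0.146, -0.346, 0.9268, -0.8852], [0.0196, -0.9377, -0.347, 0.3919], [0.0, 0.0, 0.0, 1.0]]
{'time_s': 0.1, 'joints': [1.2177, 0.378, 0.0798, 1.2744, -0.0, 1.4605], 'joint_vel': [0.0016, -0.0011, 0.0015, -0.0002, 0.0002, 0.0005], 'joint_efforts': [0.0014, -46.4698, 27.0581, 0.012, -0.0001, 0.0], 'tcp_pos': [0.138, 0.5576, 0.2305], 'tool_rot': [[-0.9707, 0.2404, -0.0006], [0.2404, 0.9707, -0.0017], [0.0002, -0.0018, -1.0]], 'wrist_force': [-0.516, -0.5755, 0.1657], 'torque': [-0.004, -0.0206, 0.0167], 'width': 0.0856} 0.0187
```

View pics/top0.png

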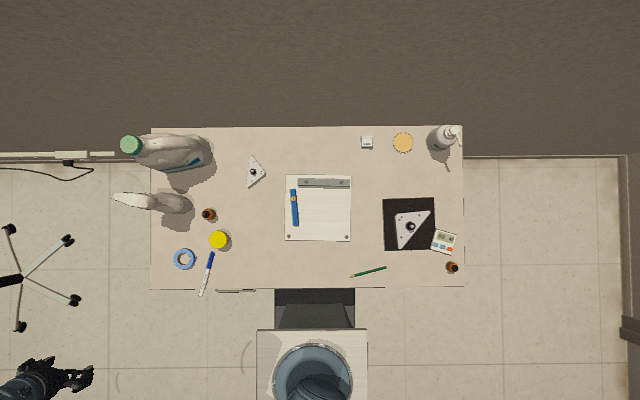

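View pics/side0.png

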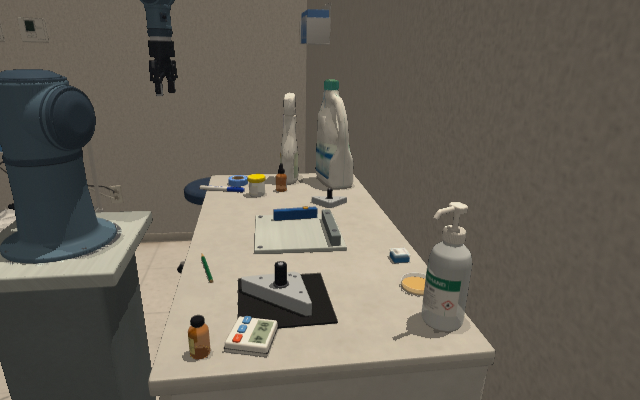

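The large square, with its knob at about top (410,227), lies on the black mat. The small look-alike, at (254,172), is off the mat. Next I'll make rectified close crops.

```bash
cat > h.py <<'E'
import numpy as np, cv2
from station import arm, viewer
def rect(img,name,z,x0,x1,y0,y1,s):
    """metric view at height z: up=+x, left=+y, s px/m"""
    i=viewer.camera_info(name);K=np.array(i["camera_matrix"]);T=np.array(i["world_from_camera"])
    Ti=np.linalg.inv(T); 
    W=np.array([[0,-1/s,x1],[-1/s,0,y1],[0,0,z],[0,0,1]])  # (u,v,1)->world
    H=K@(Ti@W)[:3]
    return cv2.warpPerspective(img,H,(int((y1-y0)*s),int((x1-x0)*s)),flags=cv2.INTER_CUBIC|cv2.WARP_INVERSE_MAP)
def proj(name,P):
    i=viewer.camera_info(name);K=np.array(i["camera_matrix"]);T=np.linalg.inv(np.array(i["world_from_camera"]))
    P=np.atleast_2d(P);c=P@T[:3,:3].T+T[:3,3];q=c@K.T;return q[:,:2]/q[:,2:]
E
python3 - <<'E'
from h import *
p=cv2.imread("pics/top0.png")
a=rect(p,"top",0.028,.30,.50,-.40,-.20,2500)
cv2.imwrite("pics/sq0.png",a)
a=rect(p,"top",0.034,.34,.56,-.12,.10,2500)
cv2.imwrite("pics/jig0.png",a)
E
```

```text
(no output)
```

View pics/sq0.png

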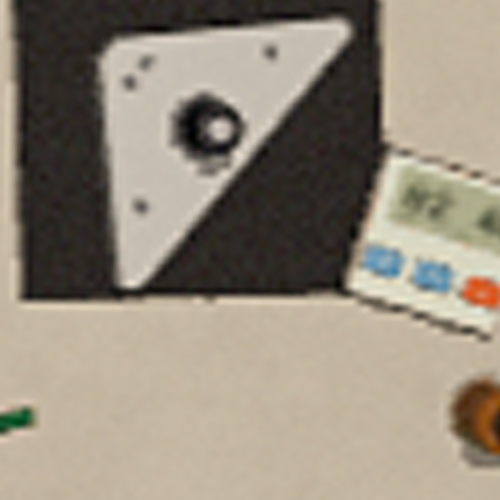

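View pics/jig0.png

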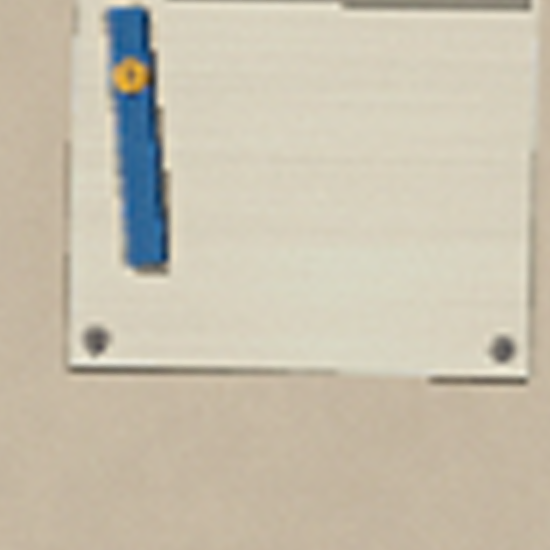

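```bash
cat >> h.py <<'E'
from scipy.ndimage import gaussian_filter1d, map_coordinates
def edge(img,name,z,A,B,half=.008,ch=None,n=60,m=.15):
    """A,B world xy rough line; returns refined line point & angle(deg) by max gradient along normal"""
    A=np.array(A);B=np.array(B);t=(B-A)/np.linalg.norm(B-A);nn=np.array([-t[1],t[0]])
    g=(img.mean(2) if ch is None else img.astype(float)@np.array(ch))
    offs=np.arange(-half,half,.0003);pts=[]
    for f in np.linspace(m,1-m,n):
        c=A+f*(B-A);P=np.c_[c+offs[:,None]*nn,np.full(len(offs),z)]
        q=proj(name,P);v=gaussian_filter1d(map_coordinates(g,[q[:,1],q[:,0]],order=1),5)
        d=np.abs(np.gradient(v));k=d[8:-8].argmax()+8
        w=d[max(k-6,0):k+7];pts.append([f*np.linalg.norm(B-A),(offs[max(k-6,0):k+7]*w).sum()/w.sum()])
    pts=np.array(pts);ok=np.ones(len(pts),bool)
    for _ in range(6):
        c=np.polyfit(*pts[ok].T,1);r=pts[:,1]-np.polyval(c,pts[:,0]);ok=np.abs(r)<max(2*np.std(r[ok]),.0004)
    L=np.linalg.norm(B-A);p0=A+nn*c[1];p1=B+nn*np.polyval(c,L)
    tt=p1-p0
    return p0,p1,np.degrees(np.arctan2(tt[1],tt[0])),r[ok].std()*1e3,int(ok.sum())
def isect(a,b):
    p,q=a[0],b[0];M=np.c_[a[1]-a[0],-(b[1]-b[0])];return p+(a[1]-a[0])*np.linalg.solve(M,q-p)[0]
E
python3 - <<'E'
from h import *
p=cv2.imread("pics/top0.png")
a=rect(p,"top",0.034,.36,.58,-.12,.10,2500);cv2.imwrite("pics/jig1.png",a)
d=np.load("pics/top0.npy"); 
def P(u,v,s=2500,x1=.5,y1=-.2): return (x1-v/s,y1-u/s)
ea=edge(p,"top",.028,P(120,42),P(345,20)); eb=edge(p,"top",.028,P(105,60),P(120,280)); hy=edge(p,"top",.028,P(345,40),P(140,285))
for e in(ea,eb,hy):print(np.round(e[0],4),np.round(e[1],4),np.round(e[2:],2))
print("corner",isect(ea,eb))
# mat at z=4: edges left, bottom, top
m=rect(p,"top",0.004,.30,.50,-.40,-.20,2500);cv2.imwrite("pics/mat0.png",m)
E
```

```text
[ 0.4847 -0.2478] [ 0.4933 -0.3379] [-84.57   0.29  59.  ]
[ 0.4758 -0.2397] [ 0.388  -0.2474] [-174.95    0.36   59.  ]
[ 0.4837 -0.3384] [ 0.3854 -0.2568] [140.31   0.18  55.  ]
corner [ 0.48389702 -0.23894392]
```

View pics/jig1.png

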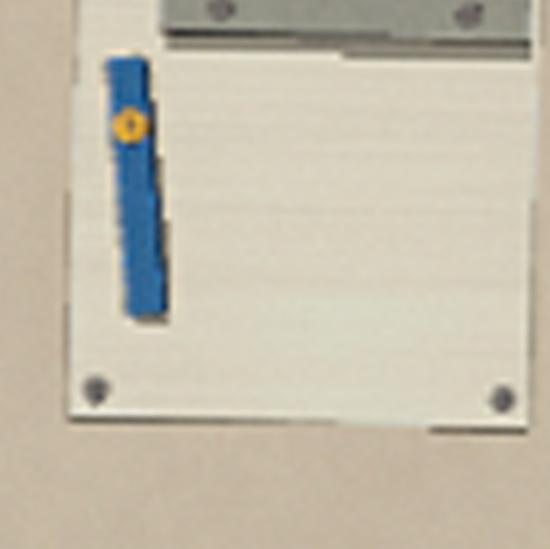

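View pics/mat0.png

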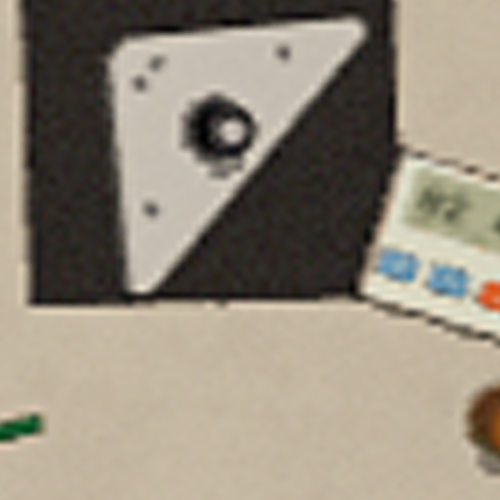

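```bash
python3 - <<'E'
from h import *
p=cv2.imread("pics/top0.png")
def P(u,v,s=2500,x1=.58,y1=.1): return (x1-v/s,y1-u/s)
def sh(n,e):print(n,np.round(e[0],4),np.round(e[1],4),np.round(e[2:],2));return e
bf=sh("backface34",edge(p,"top",.034,P(170,33),P(525,40),half=.006))
L=sh("plateL",edge(p,"top",.010,(.55,.065),(.415,.0665),half=.008)) 
R=sh("plateR",edge(p,"top",.010,(.55,-.113),(.41,-.1135),half=.01))
F=sh("plateF",edge(p,"top",.010,(.406,.065),(.402,-.11),half=.012))
B=[1,-.3,-.7]
s1=sh("fence work",edge(p,"top",.034,P(150,60),P(168,315),half=.007,ch=B))
s2=sh("fence outer",edge(p,"top",.034,P(107,60),P(126,315),half=.007,ch=B))
print("corners",isect(L,F),isect(R,F))
# mat at z=4
def M(u,v): return (.5-v/2500,-.2-u/2500)
ml=sh("matL",edge(p,"top",.004,M(22,10),M(31,300)))
mb=sh("matB",edge(p,"top",.004,M(32,302),M(350,297)))
mt=sh("matT",edge(p,"top",.004,(.532,-.21),(.536,-.35),half=.015))
mr=sh("matR",edge(p,"top",.004,M(390,-60),M(398,130)))
# knob circle z=.066
a=rect(p,"top",.066,.42,.48,-.31,-.25,8000);cv2.imwrite("pics/knob.png",a)
a=rect(p,"top",.037,.5,.56,.04,.1,8000);
y=(a[...,2].astype(int)-a[...,0]>80)&(a[...,1]>90);v,u=np.nonzero(y);print("pivot",.56-v.mean()/8000,.1-u.mean()/8000,y.sum()/8000**2*1e6)
E
```

```text
backface34 [0.5706 0.0319] [ 0.5634 -0.11  ] [-92.92   0.36  45.  ]
plateL [0.5501 0.0707] [0.4151 0.0725] [1.7926e+02 5.0000e-02 5.1000e+01]
plateR [ 0.55   -0.1169] [ 0.41   -0.1102] [177.27   0.74  60.  ]
plateF [0.4145 0.0648] [ 0.4071 -0.1101] [-92.42   0.59  60.  ]
fence work [0.5559 0.0416] [0.454  0.0332] [-1.7528e+02  1.7000e-01  4.3000e+01]
fence outer [0.556  0.0565] [0.454 0.049] [-175.75    0.26   49.  ]
corners [0.41484333 0.0724721 ] [ 0.40714419 -0.11004648]
matL [ 0.496  -0.2087] [ 0.38   -0.2109] [-178.93    0.31   60.  ]
matB [ 0.3772 -0.2128] [ 0.3808 -0.34  ] [-88.38   0.46  52.  ]
matT [ 0.5285 -0.2101] [ 0.5301 -0.3502] [-89.32   0.17  47.  ]
matR [ 0.524  -0.3562] [ 0.448  -0.3593] [-177.67    0.3    59.  ]
pivot 0.5295165736105764 0.047704354383262745 121.734375
```

View pics/knob.png

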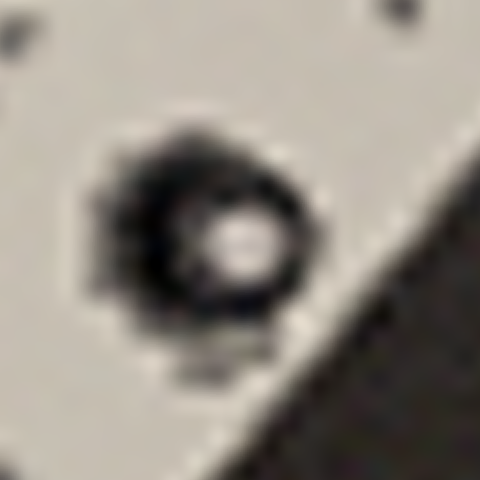

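```bash
python3 - <<'E'
from h import *
p=cv2.imread("pics/top0.png")
c=p[165:252,275:365];cv2.imwrite("pics/jz.png",cv2.resize(c,None,fx=6.5,fy=6.5,interpolation=cv2.INTER_NEAREST))
p=cv2.imread("pics/side0.png")
c=p[195:265,240:360];cv2.imwrite("pics/jzs.png",cv2.resize(c,None,fx=6.5,fy=6.5,interpolation=cv2.INTER_NEAREST))
E
```

```text
(no output)
```

View pics/jz.png

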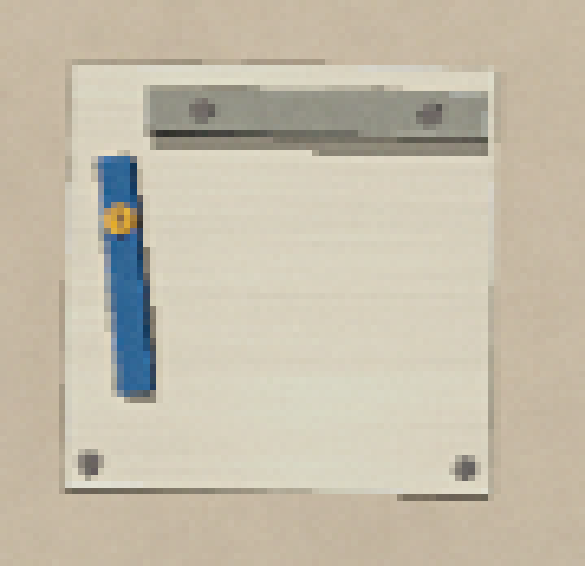

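View pics/jzs.png

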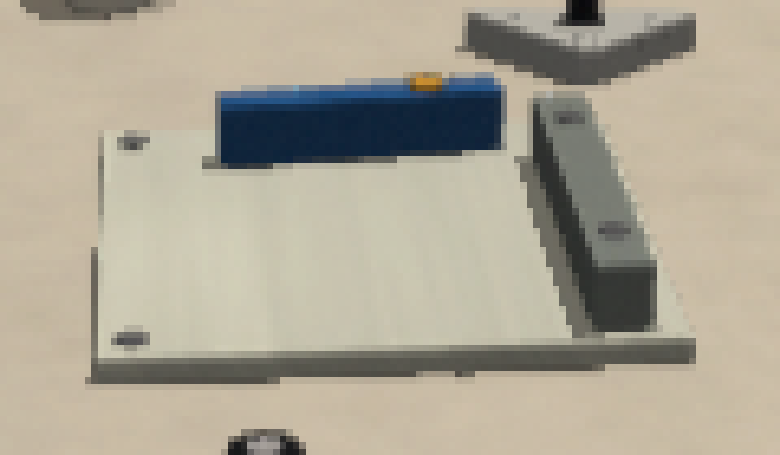

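The jig is turned by a degree or two, and pixel aliasing limits simple edge fits. I'll fit rendered box models to both cameras instead.

```bash
cat > fit.py <<'E'
from h import *
from scipy.optimize import minimize
SS=5
def box(x0,x1,y0,y1,z0,z1): return prism([(x0,y0),(x1,y0),(x1,y1),(x0,y1)],z0,z1)
def prism(poly,z0,z1):
    n=len(poly);F=[]
    for i in range(n):
        a,b=poly[i],poly[(i+1)%n];F.append(("s%d"%i,[(*a,z0),(*b,z0),(*b,z1),(*a,z1)]))
    F.append(("t",[(*q,z1) for q in poly]));return F
SQ=[(38,30),(30,38),(-62,38),(-62,33),(33,-62),(38,-62)]
SQ=[(38,-62),(38,30),(30,38),(-62,38),(-62,30),(30,-62)]
def xf(pts,x,y,yaw,z=0):
    P=np.array(pts,float)/1e3;c,s=np.cos(yaw),np.sin(yaw)
    return np.c_[x+c*P[:,0]-s*P[:,1],y+s*P[:,0]+c*P[:,1],P[:,2]+z]
def jig(q):
    x,y,yaw,th=q;L=[]
    for n,f in box(-95,95,-95,95,0,10):L.append(("p"+n,xf(f,x,y,yaw)))
    for n,f in box(62,82,-90,60,10,34):L.append(("b"+n,xf(f,x,y,yaw)))
    c,s=np.cos(yaw),np.sin(yaw);px,py=x+c*.024-s*.070,y+s*.024+c*.070
    for n,f in box(-76,28,-8,8,10,34):L.append(("f"+n,xf(f,px,py,yaw+th)))
    return L
def square(q,z=.004):
    x,y,yaw=q;return [("q"+n,xf(f,x,y,yaw,z)) for n,f in prism(SQ,0,24)]
def mat(q):
    x,y,yaw=q;return [("m"+n,xf(f,x,y,yaw)) for n,f in box(-75,75,-75,75,0,4)]
def labels(name,faces,roi):
    r0,r1,c0,c1=roi;im=np.zeros(((r1-r0)*SS,(c1-c0)*SS),np.int32)
    C=np.array(viewer.camera_info(name)["world_from_camera"])[:3,3]
    for k,(n,P) in enumerate(faces):
        nn=np.cross(P[1]-P[0],P[2]-P[1])
        if nn@(C-P[0])<=0: continue
        uv=(proj(name,P)-[c0,r0]+.5)*SS-.5
        cv2.fillPoly(im,[np.round(uv*256).astype(np.int32)],k+1,shift=8)
    return im
def cost(name,img,faces,roi,mask=None):
    r0,r1,c0,c1=roi;lab=labels(name,faces,roi)
    I=cv2.resize(img[r0:r1,c0:c1].astype(np.float32),None,fx=SS,fy=SS,interpolation=cv2.INTER_NEAREST)
    tot=0;pred=np.zeros_like(I)
    for k in np.unique(lab):
        m=lab==k;med=np.median(I[m],axis=0);pred[m]=med
    pr=cv2.resize(pred,None,fx=1/SS,fy=1/SS,interpolation=cv2.INTER_AREA)
    e=np.minimum(np.abs(pr-img[r0:r1,c0:c1]).sum(2),150)
    if mask is not None: e=e*mask
    return e.mean(),pr
def fit(fn,names,imgs,rois,q0,step):
    f=lambda q:sum(cost(n,imgs[n],fn(q),rois[n])[0] for n in names)
    q=np.array(q0,float)
    for it in range(3):
        S=np.vstack([q]+[q+np.eye(len(q))[i]*step[i]/(1+it) for i in range(len(q))])
        r=minimize(f,q,method="Nelder-Mead",options=dict(initial_simplex=S,maxiter=250,xatol=2e-5,fatol=1e-4));q=r.x
    return q,r.fun
E
python3 - <<'E'
from fit import *
I={n:cv2.imread(f"pics/{n}0.png") for n in("top","side")}
d=np.pi/180
for ns in(["top"],["side"],["top","side"]):
    q,c=fit(jig,ns,I,{"top":(168,248,278,360),"side":(200,258,245,358)},[.5045,-.021,-1.5*d,5*d],[.004,.004,2*d,3*d])
    print(ns,np.round(q[:2],4),np.round(q[2:]/d,2),c)
z=q
for ns in(["top"],["side"],["top","side"]):
    q,c=fit(lambda q:mat(q[:3])+square(q[3:]),ns,I,{"top":(190,256,376,428),"side":(270,328,230,345)},[.4555,-.285,1.5*d,.4496,-.2803,5.3*d],[.004,.004,2*d,.004,.004,2*d])
    print(ns,np.round(q[[0,1,3,4]],4),np.round(q[[2,5]]/d,2),c)
E
```

```text
['top'] [ 0.5032 -0.0218] [-1.57  6.86] 15.802292823791504Traceback (most recent call last):
  File "<stdin>", line 5, in <module>
  File "fit.py", line 50, in fit
    r=minimize(f,q,method="Nelder-Mead",options=dict(initial_simplex=S,maxiter=250,xatol=2e-5,fatol=1e-4));q=r.x
    res = _minimize_neldermead(fun, x0, args, callback, bounds=bounds,
                               **options)
    fxcc = func(xcc)
    fx = function(np.copy(x), *(wrapper_args + args))
  File "fit.py", line 46, in <lambda>
    f=lambda q:sum(cost(n,imgs[n],fn(q),rois[n])[0] for n in names)
               ~~~^^^^^^^^^^^^^^^^^^^^^^^^^^^^^^^^^^^^^^^^^^^^^^^^^
  File "fit.py", line 46, in <genexpr>
    f=lambda q:sum(cost(n,imgs[n],fn(q),rois[n])[0] for n in names)
                   ~~~~^^^^^^^^^^^^^^^^^^^^^^^^^
  File "fit.py", line 36, in cost
    r0,r1,c0,c1=roi;lab=labels(name,faces,roi)
                        ~~~~~~^^^^^^^^^^^^^^^^
  File "fit.py", line 32, in labels
    uv=(proj(name,P)-[c0,r0]+.5)*SS-.5
        ~~~~^^^^^^^^
  File "h.py", line 11, in proj
    i=viewer.camera_info(name);K=np.array(i["camera_matrix"]);T=np.linalg.inv(np.array(i["world_from_camera"]))
ValueError: time passes only in moves, steps and waits
```

```bash
python3 - <<'E'
import json,numpy as np
from station import viewer
json.dump({n:{k:np.array(v).tolist() for k,v in viewer.camera_info(n).items() if k in("camera_matrix","world_from_camera")} for n in("top","side")},open("cam.json","w"))
E
sed -i 's/viewer.camera_info(\(\w*\))/CAM[\1]/' h.py fit.py; sed -i '1a import json; CAM=json.load(open("cam.json"))' h.py; grep -n CAM h.py fit.py|head
cat > run1.py <<'E'
from fit import *
I={n:cv2.imread(f"pics/{n}0.png") for n in("top","side")}
d=np.pi/180
for ns in(["top"],["side"],["top","side"]):
    q,c=fit(jig,ns,I,{"top":(168,248,278,360),"side":(200,258,245,358)},[.5045,-.021,-1.5*d,5*d],[.004,.004,2*d,3*d])
    print(ns,np.round(q[:2],4),np.round(q[2:]/d,2),c)
for ns in(["top"],["side"],["top","side"]):
    q,c=fit(lambda q:mat(q[:3])+square(q[3:]),ns,I,{"top":(190,256,376,428),"side":(270,328,230,345)},[.4555,-.285,1.5*d,.4496,-.2803,5.3*d],[.004,.004,2*d,.004,.004,2*d])
    print(ns,np.round(q[[0,1,3,4]],4),np.round(q[[2,5]]/d,2),c)
E
python3 run1.py
```

```text
h.py:2:import json; CAM=json.load(open("cam.json"))
h.py:6:    i=CAM[name];K=np.array(i["camera_matrix"]);T=np.array(i["world_from_camera"])
h.py:12:    i=CAM[name];K=np.array(i["camera_matrix"]);T=np.linalg.inv(np.array(i["world_from_camera"]))
fit.py:28:    C=np.array(CAM[name]["world_from_camera"])[:3,3]
['top'] [ 0.5032 -0.0218] [-1.57  6.86] 15.802292823791504
['side'] [ 0.5018 -0.0237] [-1.31  8.1 ] 18.807353973388672
['top', 'side'] [ 0.5022 -0.0229] [-1.48  6.34] 36.10141372680664
['top'] [ 0.4543 -0.2848  0.4495 -0.2807] [1.47 4.91] 16.279953002929688
['side'] [ 0.4517 -0.2848  0.4472 -0.2806] [1.62 5.12] 24.824363708496094
['top', 'side'] [ 0.4541 -0.2848  0.4488 -0.2806] [1.49 5.2 ] 45.61772537231445
```

Candidates:
- Large square on the mat: knob at top (410,227).
- Small look-alike square off the mat: (254,172).
- Other dark-topped items, the dropper bottles: (208,214) and (452,267).

I choose (410,227). It is the larger one, it lies on the mat, and the close crop sq0.png confirms it. Now I'll approach.

```bash
python3 -m inch '24 -44 0 0 0 0 1; 48 -88 0 0 0 0 1; 72 -132 0 0 0 0 1; 96 -176 0 0 0 0 1; 120 -220 0 0 0 0 1' 40
python3 -m inch '14 -47 0 0 0 -2 1; 28 -94 0 0 0 -4 1; 43 -142 0 0 0 -6 1; 58 -190 0 0 0 -8 1; 72 -238 0 0 0 -10 1'
python3 -m inch '14 -47 0 0 0 -2 1; 28 -94 0 0 0 -4 1; 43 -142 0 0 0 -6 1; 58 -190 0 0 0 -8 1; 70 -238 0 0 0 -10 1'
python3 -m inch '16 -47 0 0 0 -2 1; 33 -94 0 0 0 -4 1; 49 -142 0 0 0 -6 1; 49 -142 0 0 0 -6 1; 49 -142 0 0 0 -6 1'
```

```text
time_s: 0.6
tcp_pos: [0.2582, 0.3367, 0.2309]
tool_rot: [[-0.971, 0.24, -0.0], [0.24, 0.971, -0.0], [0.0, -0.0, -1.0]]
wrist_force: [1.4, -0.5, 1.2]
width: 0.0855
time_s: 1.1
tcp_pos: [0.3297, 0.0994, 0.2313]
tool_rot: [[-0.914, 0.406, 0.0], [0.406, 0.914, 0.0], [-0.0, 0.0, -1.0]]
wrist_force: [1.6, 0.7, -0.4]
width: 0.0856
time_s: 1.6
tcp_pos: [0.3998, -0.1388, 0.2311]
tool_rot: [[-0.829, 0.56, 0.0], [0.56, 0.829, 0.0], [0.0, 0.0, -1.0]]
wrist_force: [1.3, 1.0, 0.8]
width: 0.0855
time_s: 2.1
tcp_pos: [0.4484, -0.2793, 0.2302]
tool_rot: [[-0.766, 0.643, -0.002], [0.643, 0.766, 0.002], [0.002, 0.0, -1.0]]
wrist_force: [-0.7, 1.2, 0.8]
width: 0.0857
```

```bash
python3 -m inch '0 -1 -40 0 0 0 1; 0 -1 -80 0 0 0 1; 0 -1 -120 0 0 0 1; 0 -1 -160 0 0 0 1; 0 -1 -165 0 0 0 1'
python3 -m inch '0 0 -10 0 0 0 1; 0 0 -20 0 0 0 1; 0 0 -30 0 0 0 1; 0 0 -33 0 0 0 1; 0 0 -33 0 0 0 0.3'
python3 - <<'E'
from h import *
for n in("top","side"):
    p,d=viewer.grab_frame(n); cv2.imwrite(f"pics/{n}1.png",p)
    c=p[180:270,365:480] if n=="top" else p[200:360,190:390]
    cv2.imwrite(f"pics/{n}1c.png",cv2.resize(c,None,fx=4,fy=4 if n=="top" else 3.5,interpolation=cv2.INTER_CUBIC))
E
```

```text
time_s: 2.6
tcp_pos: [0.4447, -0.275, 0.0621]
tool_rot: [[-0.768, 0.64, -0.008], [0.64, 0.768, 0.007], [0.01, 0.0, -1.0]]
wrist_force: [-1.2, 0.9, -0.3]
width: 0.0855
time_s: 3.1
tcp_pos: [0.4488, -0.2797, 0.0334]
tool_rot: [[-0.767, 0.642, 0.0], [0.642, 0.767, 0.0], [-0.0, 0.0, -1.0]]
wrist_force: [-0.6, -0.1, -0.5]
width: 0.0732
```

View pics/side1c.png

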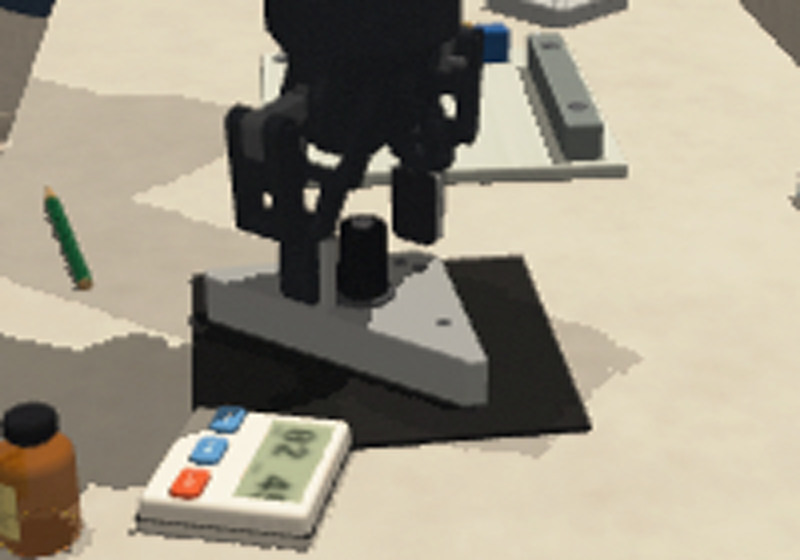

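The side crop shows the knob at about (362,255) standing between the open fingers. Closing now.

```bash
python3 -m inch '0 0 0 0 0 0 -0.3; 0 0 0 0 0 0 -0.6; 0 0 0 0 0 0 -1; 0 0 0 0 0 0 -1; 0 0 0 0 0 0 -1' 40
python3 -m inch '0 0 0 0 0 0 -1; 0 0 0 0 0 0 -1; 0 0 0 0 0 0 -1; 0 0 0 0 0 0 -1; 0 0 0 0 0 0 -1'
python3 -m inch '0 0 2 0 0 0 -1; 0 0 6 0 0 0 -1; 0 0 15 0 0 0 -1; 0 0 30 0 0 0 -1; 0 0 30 0 0 0 -1'
```

```text
time_s: 3.7
tcp_pos: [0.449, -0.2801, 0.0338]
tool_rot: [[-0.767, 0.642, 0.001], [0.642, 0.767, -0.001], [-0.001, -0.0, -1.0]]
wrist_force: [-1.1, 0.3, 4.9]
width: 0.0188
time_s: 4.2
tcp_pos: [0.449, -0.2801, 0.0338]
tool_rot: [[-0.767, 0.642, 0.001], [0.642, 0.767, -0.001], [-0.001, -0.0, -1.0]]
wrist_force: [-1.5, -0.4, 5.6]
width: 0.019
time_s: 4.7
tcp_pos: [0.4501, -0.2806, 0.0653]
tool_rot: [[-0.767, 0.642, 0.003], [0.642, 0.767, -0.002], [-0.003, 0.0, -1.0]]
wrist_force: [1.1, -0.8, -2.6]
width: 0.0187
```

```bash
python3 -m inch '0 0 20 0 0 0 -1; 10 40 20 0 0 -1 -1; 20 85 20 0 0 -3 -1; 34 130 20 0 0 -5 -1; 44 170 20 0 0 -6.6 -1'
python3 -m inch '4 25 0 0 0 0 -1; 8 50 0 0 0 0 -1; 13 88 0 0 0 0 -1; 13 88 -10 0 0 0 -1; 13 88 -20 0 0 0 -1'
python3 -m inch '0 0 0 0 0 0 -1; 0 0 0 0 0 0 -1; 0 0 0 0 0 0 -1; 0 0 0 0 0 0 -1; 0 0 0 0 0 0 -1'
python3 - <<'E'
from h import *
for n in("top","side"):
    p,d=viewer.grab_frame(n); cv2.imwrite(f"pics/{n}2.png",p)
    c=p[150:260,265:375] if n=="top" else p[150:290,230:380]
    cv2.imwrite(f"pics/{n}2c.png",cv2.resize(c,None,fx=5,fy=4 if n=="side" else 5,interpolation=cv2.INTER_CUBIC))
E
```

```text
time_s: 5.2
tcp_pos: [0.4931, -0.1077, 0.0831]
tool_rot: [[-0.687, 0.726, 0.0], [0.726, 0.687, 0.001], [0.0, 0.001, -1.0]]
wrist_force: [1.5, -0.3, -2.6]
width: 0.019
time_s: 5.7
tcp_pos: [0.5059, -0.0211, 0.0628]
tool_rot: [[-0.69, 0.724, 0.0], [0.724, 0.69, -0.001], [-0.001, -0.0, -1.0]]
wrist_force: [-0.3, 0.1, -3.4]
width: 0.0188
time_s: 6.2
tcp_pos: [0.5061, -0.0222, 0.0637]
tool_rot: [[-0.688, 0.726, 0.001], [0.726, 0.688, -0.0], [-0.001, 0.001, -1.0]]
wrist_force: [-0.2, -0.7, -2.2]
width: 0.0187
```

View pics/side2c.png

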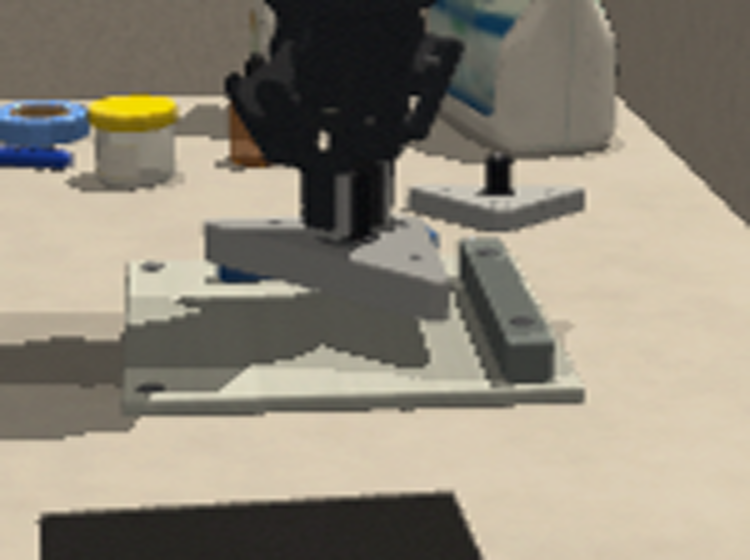

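View pics/top2c.png

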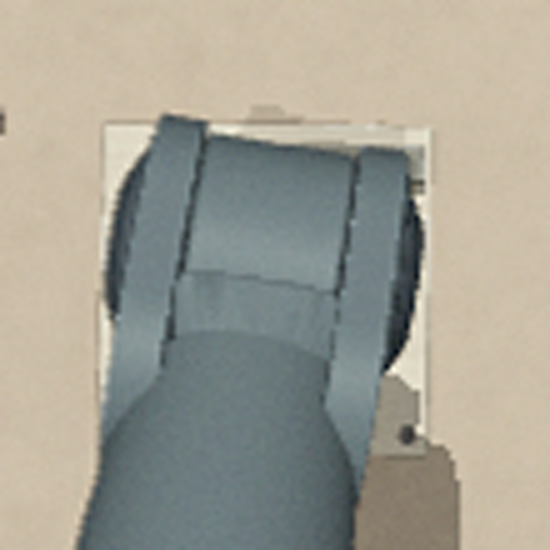

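The side view shows the square held level over the plate at about (330,260) in the crop, clear of the fences. Lowering it onto the plate.

```bash
python3 -m inch '0 0 -8 0 0 0 -1; 0 0 -15 0 0 0 -1; 0 0 -19 0 0 0 -1; 0 0 -21 0 0 0 -1; 0 0 -21 0 0 0 -1'
python3 -m inch '0 0 -1 0 0 0 -1; 0 0 -2 0 0 0 -1; 0 0 -3 0 0 0 -1; 0 0 -3 0 0 0 -1; 0 0 -3 0 0 0 -1'
python3 - <<'E'
from h import *
print({k:np.round(v,4).tolist() for k,v in arm.state().items() if k in("tcp_pos","wrist_force","torque")})
p,d=viewer.grab_frame("side"); cv2.imwrite("pics/side3.png",p)
cv2.imwrite("pics/side3c.png",cv2.resize(p[185:265,240:360],None,fx=6,fy=6,interpolation=cv2.INTER_CUBIC))
E
```

```text
time_s: 6.8
tcp_pos: [0.5053, -0.0216, 0.0418]
tool_rot: [[-0.688, 0.725, -0.001], [0.725, 0.688, 0.0], [0.001, -0.001, -1.0]]
wrist_force: [-0.1, -0.4, -3.2]
width: 0.019
time_s: 7.3
tcp_pos: [0.5062, -0.0217, 0.0398]
tool_rot: [[-0.688, 0.725, 0.001], [0.725, 0.688, 0.0], [-0.001, 0.001, -1.0]]
wrist_force: [-0.5, -0.0, 3.2]
width: 0.0188
{'tcp_pos': [0.5062, -0.0217, 0.0398], 'wrist_force': [-0.4887, -0.0368, 3.2077], 'torque': [0.0151, 0.3104, 0.0373]}
```

View pics/side3c.png

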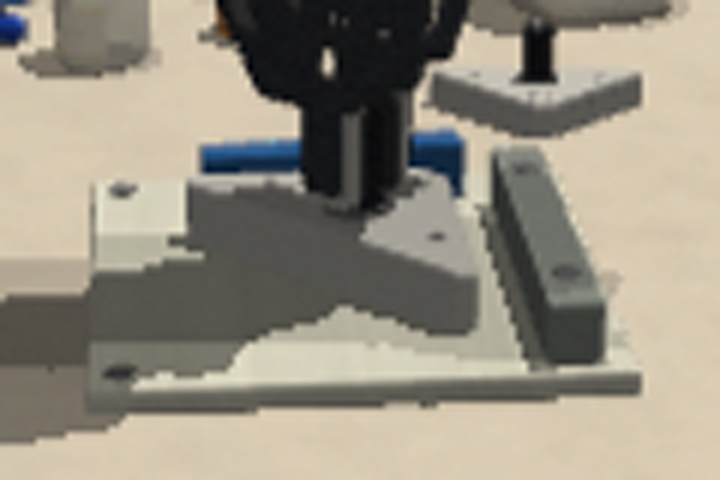

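It's on the plate. The back fence comes first: approach in small steps with a light downward bias.

```bash
python3 -m inch '3 0 -1 0 0 0 -1; 6 0 -1 0 0 0 -1; 9 0 -1 0 0 0 -1; 12 0 -1 0 0 0 -1; 15 0 -1 0 0 0 -1'
python3 -m inch '1 0 0 0 0 0 -1; 2 0 0 0 0 0 -1; 3 0 0 0 0 0 -1; 3 0 0 0 0 0 -1; 3 0 0 0 0 0 -1'
python3 -m inch '0.5 0 0 0 0 0 -1; 1 0 0 0 0 0 -1; 1.5 0 0 0 0 0 -1; 2 0 0 0 0 0 -1; 2 0 0 0 0 0 -1'
```

```text
time_s: 7.85
tcp_pos: [0.5214, -0.022, 0.0397]
tool_rot: [[-0.688, 0.726, 0.001], [0.726, 0.688, -0.001], [-0.001, 0.0, -1.0]]
wrist_force: [-2.7, 0.9, 11.4]
width: 0.0188
time_s: 8.35
tcp_pos: [0.5246, -0.022, 0.0398]
tool_rot: [[-0.688, 0.726, 0.002], [0.726, 0.688, -0.001], [-0.002, 0.001, -1.0]]
wrist_force: [-2.8, 0.5, 9.6]
width: 0.0189
time_s: 8.85
tcp_pos: [0.5264, -0.0219, 0.0398]
tool_rot: [[-0.688, 0.726, 0.002], [0.726, 0.688, -0.001], [-0.002, 0.001, -1.0]]
wrist_force: [-3.3, 1.1, 10.2]
width: 0.019
```

```bash
python3 -m inch '0.5 0 0 0 0 0 -1; 1 0 0 0 0 0 -1; 1.5 0 0 0 0 0 -1; 2 0 0 0 0 0 -1; 2 0 0 0 0 0 -1'
python3 -c "
from station import arm
s=arm.state();print(s['torque'],s['wrist_force'])"
```

```text
time_s: 9.35
tcp_pos: [0.5267, -0.0219, 0.0397]
tool_rot: [[-0.688, 0.726, -0.001], [0.726, 0.688, -0.001], [0.0, -0.002, -1.0]]
wrist_force: [-7.8, -0.3, 16.6]
width: 0.0192
[0.04053736 1.4897103  0.00606224] [-7.75751213 -0.29066271 16.63659127]
```

```bash
python3 -m inch '0 2 0 0 0 0 -1; 0.1 4 0 0 0 0 -1; 0.2 6 0 0 0 0 -1; 0.2 8 0 0 0 0 -1; 0.3 10 0 0 0 0 -1'
python3 -m inch '0 1 0 0 0 0 -1; 0 2 0 0 0 0 -1; 0.1 3 0 0 0 0 -1; 0.1 4 0 0 0 0 -1; 0.1 5 0 0 0 0 -1'
python3 -m inch '0 0.7 0 0 0 0 -1; 0 1.4 0 0 0 0 -1; 0.1 2 0 0 0 0 -1; 0.1 2.6 0 0 0 0 -1; 0.1 3 0 0 0 0 -1'
python3 - <<'E'
from h import *
print({k:np.round(v,4).tolist() for k,v in arm.state().items() if k in("tcp_pos","wrist_force","torque")})
p,d=viewer.grab_frame("side"); cv2.imwrite("pics/side4.png",p)
cv2.imwrite("pics/side4c.png",cv2.resize(p[185:265,240:360],None,fx=6,fy=6,interpolation=cv2.INTER_CUBIC))
E
```

```text
time_s: 9.85
tcp_pos: [0.5269, -0.0141, 0.0398]
tool_rot: [[-0.687, 0.726, -0.002], [0.726, 0.687, -0.006], [-0.003, -0.005, -1.0]]
wrist_force: [-9.0, -7.4, 14.4]
width: 0.0189
time_s: 10.35
tcp_pos: [0.527, -0.0091, 0.0398]
tool_rot: [[-0.687, 0.727, -0.002], [0.727, 0.687, -0.006], [-0.003, -0.005, -1.0]]
wrist_force: [-8.6, -6.6, 16.2]
width: 0.0186
time_s: 10.85
tcp_pos: [0.5271, -0.0061, 0.0398]
tool_rot: [[-0.687, 0.726, -0.002], [0.726, 0.687, -0.006], [-0.003, -0.005, -1.0]]
wrist_force: [-9.4, -6.0, 14.6]
width: 0.0192
{'tcp_pos': [0.5271, -0.0061, 0.0398], 'wrist_force': [-9.398, -5.976, 14.6122], 'torque': [-1.0825, 1.5647, 0.0801]}
```

View pics/side4c.png

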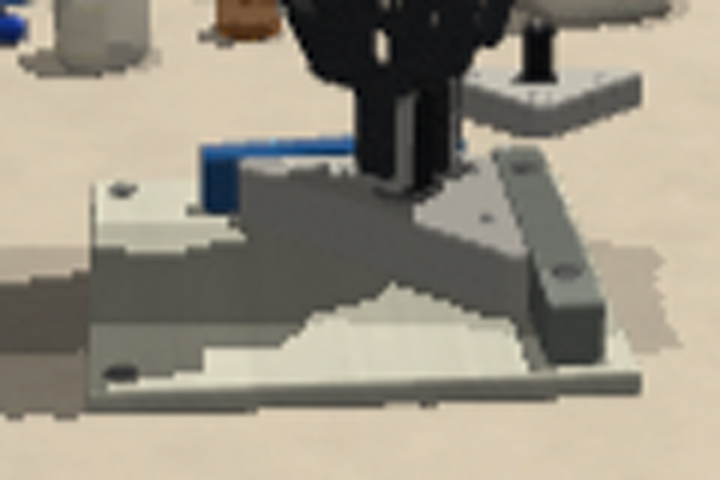

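The square is flush on the back fence and its near corner, at about (240,185) in the crop, is close to the blue fence. I'll keep pushing +y.

```bash
python3 -m inch '0 0.7 0 0 0 0 -1; 0 1.4 0 0 0 0 -1; 0.1 2 0 0 0 0 -1; 0.1 2.6 0 0 0 0 -1; 0.1 3 0 0 0 0 -1'
python3 -m inch '0 0.5 0 0 0 0 -1; 0 1 0 0 0 0 -1; 0.1 1.5 0 0 0 0 -1; 0.1 2 0 0 0 0 -1; 0.1 2 0 0 0 0 -1'
python3 -c "
from station import arm
s=arm.state();print(s['torque'],s['wrist_force'])"
python3 -m inch '0 0.5 0 0 0 0 -1; 0 1 0 0 0 0 -1; 0 1.5 0 0 0 0 -1; 0 1.5 0 0 0 0 -1; 0 1.5 0 0 0 0 -1'
python3 -c "
from station import arm
s=arm.state();print(s['torque'],s['wrist_force'])"
```

```text
time_s: 11.4
tcp_pos: [0.5271, -0.0039, 0.0398]
tool_rot: [[-0.687, 0.727, -0.002], [0.727, 0.687, -0.007], [-0.004, -0.006, -1.0]]
wrist_force: [-8.8, -9.4, 16.3]
width: 0.0187
time_s: 11.9
tcp_pos: [0.5272, -0.0019, 0.0398]
tool_rot: [[-0.687, 0.727, -0.002], [0.727, 0.687, -0.007], [-0.004, -0.006, -1.0]]
wrist_force: [-8.6, -8.5, 17.1]
width: 0.0188
[-1.55273182  1.67987381  0.04282959] [-8.62195078 -8.50501099 17.06612875]
time_s: 12.4
tcp_pos: [0.5272, -0.0003, 0.0399]
tool_rot: [[-0.687, 0.727, -0.002], [0.727, 0.687, -0.007], [-0.004, -0.006, -1.0]]
wrist_force: [-8.6, -9.1, 16.7]
width: 0.0186
[-1.48943534  1.62451881  0.07244602] [-8.56056482 -9.06666314 16.66251369]
```

```bash
python3 -m inch '0 0.4 0 0 0 0 -1; 0 0.8 0 0 0 0 -1; 0 1.2 0 0 0 0 -1; 0 1.5 0 0 0 0 -1; 0 1.5 0 0 0 0 -1'
python3 -m inch '0 0.4 0 0 0 0 -1; 0 0.8 0 0 0 0 -1; 0 1.2 0 0 0 0 -1; 0 1.5 0 0 0 0 -1; 0 1.5 0 0 0 0 -1'
python3 -c "
from station import arm
s=arm.state();print(s['torque'],s['wrist_force'])"
```

```text
time_s: 12.9
tcp_pos: [0.5272, 0.0012, 0.0398]
tool_rot: [[-0.687, 0.727, -0.002], [0.727, 0.687, -0.007], [-0.004, -0.006, -1.0]]
wrist_force: [-9.4, -9.2, 16.5]
width: 0.0191
time_s: 13.4
tcp_pos: [0.5273, 0.0019, 0.0399]
tool_rot: [[-0.687, 0.727, -0.002], [0.727, 0.687, -0.009], [-0.005, -0.007, -1.0]]
wrist_force: [-9.3, -12.1, 16.7]
width: 0.019
[-1.87703653  1.61360996  0.03470003] [ -9.34801723 -12.06732699  16.70414305]
```

```bash
python3 -m inch '0.3 0.4 0 0 0 0 -1; 0.6 0.8 0 0 0 0 -1; 1 1.2 0 0 0 0 -1; 1.5 1.5 0 0 0 0 -1; 1.5 1.5 0 0 0 0 -1'
python3 -m inch '0.3 0.4 0 0 0 0 -1; 0.6 0.8 0 0 0 0 -1; 1 1.2 0 0 0 0 -1; 1 1.5 0 0 0 0 -1; 1 1.5 0 0 0 0 -1'
python3 - <<'E'
from h import *
print({k:np.round(v,4).tolist() for k,v in arm.state().items() if k in("tcp_pos","wrist_force","torque")})
for n in("top","side"):
    p,d=viewer.grab_frame(n); cv2.imwrite(f"pics/{n}5.png",p)
p=cv2.imread("pics/side5.png")
cv2.imwrite("pics/side5c.png",cv2.resize(p[185:265,240:360],None,fx=6,fy=6,interpolation=cv2.INTER_CUBIC))
E
```

```text
time_s: 13.9
tcp_pos: [0.5273, 0.0019, 0.0399]
tool_rot: [[-0.686, 0.728, -0.005], [0.728, 0.686, -0.012], [-0.006, -0.012, -1.0]]
wrist_force: [-13.6, -14.9, 21.1]
width: 0.0188
time_s: 14.4
tcp_pos: [0.5273, 0.002, 0.04]
tool_rot: [[-0.686, 0.728, -0.006], [0.728, 0.685, -0.015], [-0.007, -0.015, -1.0]]
wrist_force: [-16.2, -20.1, 22.5]
width: 0.0187
{'tcp_pos': [0.5273, 0.002, 0.04], 'wrist_force': [-16.1876, -20.1152, 22.5167], 'torque': [-3.3412, 2.7768, 0.0755]}
```

View pics/side5c.png

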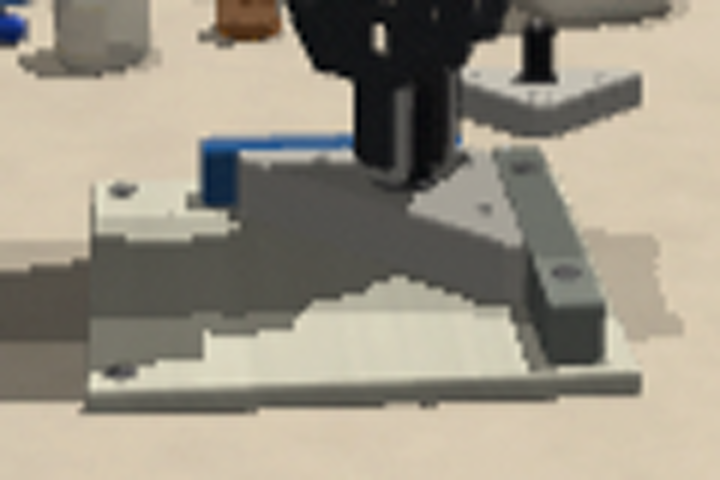

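Both faces are hard up: there is no further motion at about 16 and 20 N. The wrist yielded by about 1°, so I'll counter the tilt to keep the square flat while still pressing.

```bash
python3 -m inch '0 0 -0.3 0.4 -0.2 0 -1; 0 0 -0.6 0.8 -0.4 0 -1; 0 0 -1 1.2 -0.6 0 -1; 0 0 -1 1.2 -0.6 0 -1; 0 0 -1 1.2 -0.6 0 -1'
python3 - <<'E'
from h import *
print({k:np.round(v,4).tolist() for k,v in arm.state().items() if k in("tcp_pos","wrist_force","torque")})
E
```

```text
time_s: 15.0
tcp_pos: [0.5274, 0.0021, 0.0397]
tool_rot: [[-0.685, 0.728, 0.005], [0.728, 0.685, 0.005], [0.001, 0.007, -1.0]]
wrist_force: [-18.1, -16.7, 29.9]
width: 0.019
{'tcp_pos': [0.5274, 0.0021, 0.0397], 'wrist_force': [-18.1364, -16.657, 29.906], 'torque': [-3.6317, 3.5903, 0.0913]}
```

```bash
python3 -m inch '0 0 0 -0.4 0.2 0 -1; 0 0 0 -0.4 0.2 0 -1; 0 0 0 -0.4 0.2 0 -1; 0 0 0 -0.4 0.2 0 -1; 0 0 0 -0.4 0.2 0 -1'
python3 - <<'E'
from h import *
print({k:np.round(v,4).tolist() for k,v in arm.state().items() if k in("tcp_pos","wrist_force","torque","tool_rot")})
p,d=viewer.grab_frame("side"); cv2.imwrite("pics/side6.png",p)
E
python3 -m inch '-0.5 -1 0.5 -0.1 0.1 0 -1; -1 -2 0.5 -0.2 0.2 0 -1; -1.5 -3 1 -0.4 0.2 0 -1; -2 -4 1 -0.6 0.3 0 -1; -2 -5 1 -0.8 0.4 0 -1'
```

```text
time_s: 15.5
tcp_pos: [0.5273, 0.002, 0.0397]
tool_rot: [[-0.686, 0.728, 0.001], [0.728, 0.686, -0.002], [-0.002, -0.0, -1.0]]
wrist_force: [-18.6, -18.7, 30.4]
width: 0.0188
{'tcp_pos': [0.5273, 0.002, 0.0397], 'tool_rot': [[-0.6855, 0.7281, 0.0011], [0.7281, 0.6855, -0.0018], [-0.002, -0.0004, -1.0]], 'wrist_force': [-18.5515, -18.656, 30.399], 'torque': [-3.5372, 3.5044, 0.1145]}
time_s: 16.05
tcp_pos: [0.5272, 0.0018, 0.0398]
tool_rot: [[-0.687, 0.726, -0.002], [0.726, 0.687, -0.004], [-0.001, -0.005, -1.0]]
wrist_force: [-9.9, -4.2, 17.3]
width: 0.0187
```

It was seated vertical under about 18.6 N on each face. I'll back straight off the side fence while still guided by the back fence.

```bash
python3 -m inch '0 -1 0 0 0 0 -1; 0 -2 0 0 0 0 -1; 0 -4 0 0 0 0 -1; -0.1 -6 0 0 0 0 -1; -0.2 -8 0 0 0 0 -1'
python3 -m inch '0 -2 0 0 0 0 -1; -1 -4 0 0 0 0 -1; -4 -7 0 0 0 0 -1; -8 -10 0 0 0 0 -1; -12 -13 0 0 0 0 -1'
python3 -m inch '-3 -3 2 0 0 0 -1; -6 -6 5 0 0 0 -1; -8 -8 15 0 0 0 -1; -8 -8 30 0 0 0 -1; -8 -8 50 0 0 0 -1'
```

```text
time_s: 16.55
tcp_pos: [0.5271, -0.0018, 0.0398]
tool_rot: [[-0.689, 0.725, -0.002], [0.725, 0.689, 0.005], [0.005, 0.002, -1.0]]
wrist_force: [-8.8, 7.8, 17.3]
width: 0.0191
time_s: 17.05
tcp_pos: [0.5194, -0.0172, 0.0399]
tool_rot: [[-0.688, 0.725, 0.005], [0.725, 0.688, 0.0], [-0.004, 0.004, -1.0]]
wrist_force: [1.7, 0.9, 5.7]
width: 0.0188
time_s: 17.55
tcp_pos: [0.5074, -0.0252, 0.0883]
tool_rot: [[-0.688, 0.726, -0.003], [0.726, 0.688, 0.0], [0.002, -0.002, -1.0]]
wrist_force: [0.2, -0.6, -2.8]
width: 0.0189
```

```bash
python3 -m inch '-9 -45 0 0 0 0 -1; -18 -90 0 0 0 0.5 -1; -28 -137 0 0 0 1.5 -1; -38 -185 0 0 0 2.5 -1; -46 -225 0 0 0 3 -1'
python3 -m inch '-4 -20 0 0 0 0 -1; -7 -35 0 0 0 0 -1; -7 -35 0 0 0 0 -1; -7 -35 0 0 0 0 -1; -7 -35 0 0 0 0 -1'
cat > look.py <<'E'
from fit import *
import sys
k=sys.argv[1];I={}
for n in("top","side"):
    I[n],_=viewer.grab_frame(n);cv2.imwrite(f"pics/{n}{k}.png",I[n])
d=np.pi/180
if "j" in sys.argv[2]:
  for ns in sys.argv[3].split(","):
    q,c=fit(jig,ns.split("+"),I,{"top":(168,248,278,360),"side":(200,258,245,358)},[.5032,-.0225,-1.5*d,1*d],[.003,.003,1.5*d,3*d])
    print(ns,np.round(q[:2],4),np.round(q[2:]/d,2),c)
cv2.imwrite(f"pics/jz{k}.png",cv2.resize(I["top"][165:252,275:365],None,fx=6.5,fy=6.5,interpolation=cv2.INTER_NEAREST))
cv2.imwrite(f"pics/sz{k}.png",cv2.resize(I["side"][190:345,220:360],None,fx=4,fy=3.8,interpolation=cv2.INTER_NEAREST))
E
python3 look.py 7 j top,side,top+side
```

```text
time_s: 18.05
tcp_pos: [0.4619, -0.2526, 0.0888]
tool_rot: [[-0.725, 0.689, 0.0], [0.689, 0.725, -0.001], [-0.0, -0.0, -1.0]]
wrist_force: [0.9, 0.2, -2.6]
width: 0.0186
time_s: 18.55
tcp_pos: [0.4558, -0.2837, 0.0882]
tool_rot: [[-0.726, 0.687, -0.0], [0.687, 0.726, 0.001], [0.001, 0.0, -1.0]]
wrist_force: [-0.1, 0.0, -2.8]
width: 0.0191
top [ 0.5035 -0.022 ] [-1.39  1.03] 15.687871932983398
side [ 0.5001 -0.0249] [-1.03  6.2 ] 84.62867736816406
top+side [ 0.5024 -0.0224] [-1.12  0.31] 103.44938659667969
```

View pics/jz7.png

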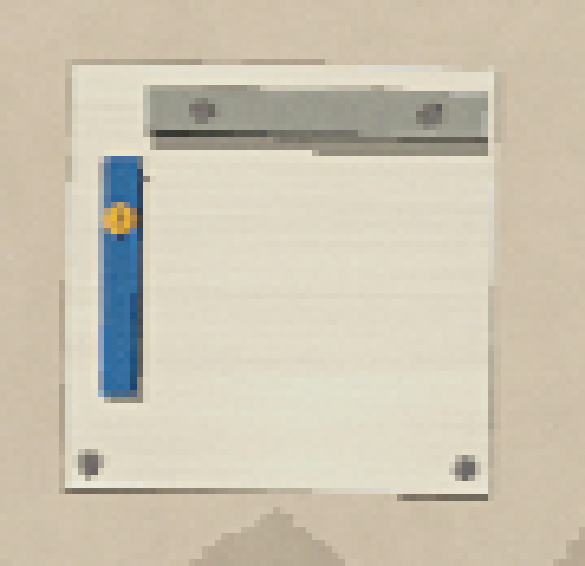

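View pics/sz7.png

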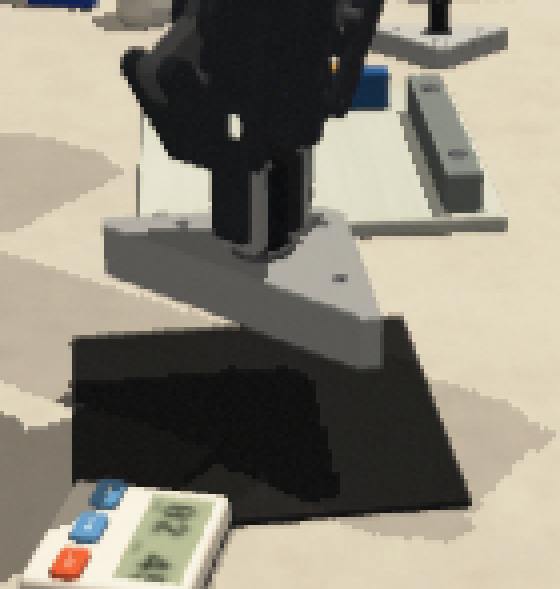

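```bash
python3 - <<'E'
from fit import *
d=np.pi/180
for k in("0","7"):
    p=cv2.imread(f"pics/top{k}.png")
    f=lambda th,q=(.5034,-.022,-1.45*d):cost("top",p,jig([*q,th*d]),(186,230,285,305))[0]
    for y in(-1.8,-1.45,-1.1):
        q=(.5034,-.022,y*d)
        print(k,y,[(th,round(min(cost("top",p,jig([q[0]+a*.0006,q[1]+b*.0006,q[2],th*d]),(186,230,285,305))[0] for a in(-1,0,1) for b in (-2,-1,0,1,2)),2)) for th in([-2,-1,-.5,0,.5,1,1.5,2] if k=="7" else [5,6,7,8])])
p=cv2.imread("pics/top7.png").astype(float)
b=p[...,0]-p[...,2]
for r in range(188,228,2): print(r,np.round(b[r,287:302]).astype(int))
E
```

```text
0 -1.8 [(5, np.float32(26.57)), (6, np.float32(24.61)), (7, np.float32(24.26)), (8, np.float32(25.23))]
0 -1.45 [(5, np.float32(25.05)), (6, np.float32(23.99)), (7, np.float32(24.38)), (8, np.float32(26.0))]
0 -1.1 [(5, np.float32(24.88)), (6, np.float32(24.11)), (7, np.float32(24.88)), (8, np.float32(26.56))]
7 -1.8 [(-2, np.float32(28.47)), (-1, np.float32(26.02)), (-0.5, np.float32(25.33)), (0, np.float32(23.73)), (0.5, np.float32(21.87)), (1, np.float32(21.67)), (1.5, np.float32(22.07)), (2, np.float32(23.38))]
7 -1.45 [(-2, np.float32(27.21)), (-1, np.float32(24.76)), (-0.5, np.float32(23.98)), (0, np.float32(22.9)), (0.5, np.float32(20.81)), (1, np.float32(20.68)), (1.5, np.float32(23.03)), (2, np.float32(24.29))]
7 -1.1 [(-2, np.float32(26.56)), (-1, np.float32(24.42)), (-0.5, np.float32(22.46)), (0, np.float32(21.92)), (0.5, np.float32(20.86)), (1, np.float32(22.59)), (1.5, np.float32(23.41)), (2, np.float32(24.43))]
188 [-24 -26 -25 -28 -31 -34 -35 -34 -34 -31 -27 -25 -26 -25 -26]
190 [-25 -25 -26 -16  68 115 113 104 116  14 -29 -27 -28 -24 -26]
192 [-27 -28 -31 -18  66 111 
[... 506 characters left out ...]
103 101  98 110  28 -32 -26 -25 -25 -25]
208 [-24 -25 -29  10  94 106 102 103 107  22 -31 -27 -25 -23 -25]
210 [-25 -29 -31  10  91 107 107 106  95  12 -31 -27 -26 -26 -26]
212 [-24 -26 -30  10  92 106 102 104  94  12 -29 -26 -27 -25 -27]
214 [-26 -26 -33  10  90 103 107 101  87  10 -32 -28 -25 -28 -27]
216 [-26 -28 -34  35 116 106 108 106  93  10 -31 -28 -27 -27 -26]
218 [-26 -27 -31  37 112 100 104 102  91  -6 -30 -26 -26 -27 -25]
220 [-27 -27 -34  39 114 107 110 104  96  -3 -30 -26 -28 -27 -24]
222 [-25 -26 -30  23 112 102 103 105  82 -11 -28 -26 -27 -25 -27]
224 [-26 -28 -31  22 113 109 111 108  86 -19 -27 -26 -25 -25 -24]
226 [-25 -24 -26 -28 -26 -29 -24 -24 -24 -22 -24 -25 -25 -25 -25]
```

```bash
cat > ang.py <<'E'
from h import *
import sys
def ray(name,uv,z):
    K=np.array(CAM[name]["camera_matrix"]);T=np.array(CAM[name]["world_from_camera"])
    d=np.c_[(uv-K[:2,2])/K[[0,1],[0,1]],np.ones(len(uv))]@T[:3,:3].T
    return T[:3,3]+d*((z-T[2,3])/d[:,2])[:,None]
def rob(a,b):
    ok=np.ones(len(a),bool)
    for _ in range(5):
        c=np.polyfit(a[ok],b[ok],1);r=b-np.polyval(c,a);ok=abs(r)<2.5*r[ok].std()+1e-6
    return c,r[ok].std(),ok.sum()
for k in sys.argv[1:]:
    p=cv2.imread(f"pics/top{k}.png").astype(float)
    b=p[...,0]-p[...,2]+26
    rows=np.r_[191:195,203:224];w=np.clip(b[rows,284:306],0,None);u=(w*np.arange(284,306)).sum(1)/w.sum(1)
    W=ray("top",np.c_[u,rows].astype(float),.034);c,s,n=rob(W[:,0],W[:,1]);print(k,"fence yaw",np.degrees(np.arctan(c[0])).round(2),"rms mm",round(s*1e3,3),n,"y at pivot",np.polyval(c,.5293).round(4))
    g=p.sum(2)
    for lo,hi,nm in((175,192,"fence all"),):
        cols=np.r_[300:303,309:338,345:348];w=np.clip(np.median(g[195:198,300:348])-25-g[lo:hi][:,cols],0,None)
        v=(w*np.arange(lo,hi)[:,None]).sum(0)/w.sum(0)
        W=ray("top",np.c_[cols,v].astype(float),.034);c,s,n=rob(W[:,1],W[:,0]);print(k,nm,"yaw",-np.degrees(np.arctan(c[0])).round(2),round(s*1e3,3),n)
    # plate edges: subpixel crossing via local contrast centroid of |gradient|
    def ed(vert,a0,a1,lo,hi,z=.01):
        ks=np.arange(a0,a1);G=(b-26)if 0 else g
        prof=G[ks,lo:hi] if vert else G[lo:hi][:,ks].T
        # position from area under profile between in/out plateaus
        A=np.median(prof[:,:2]);B=np.median(prof[:,-2:]);pos=lo+((prof-B)/(A-B)).sum(1)-.5
        uv=np.c_[pos,ks] if vert else np.c_[ks,pos]
        W=ray("top",uv.astype(float),z)
        if vert:c,s,n=rob(W[:,0],W[:,1]);a=np.degrees(np.arctan(c[0]))
        else:c,s,n=rob(W[:,1],W[:,0]);a=-np.degrees(np.arctan(c[0]))
        return round(a,2),round(s*1e3,3),n
    print(k,"plate L",ed(1,180,236,281,290),"R",ed(1,180,236,345,355),"F",ed(0,292,345,235,245),"B",ed(0,292,345,170,178))
E
python3 ang.py 0 7
```

```text
0 fence yaw 4.44 rms mm 0.294 25 y at pivot 0.0471
0 fence all yaw -1.93 0.487 35
0 plate L (np.float64(-0.69), np.float64(1.792), np.int64(53)) R (np.float64(7.96), np.float64(13.635), np.int64(55)) F (np.float64(-3.19), np.float64(2.95), np.int64(52)) B (np.float64(0.67), np.float64(1.07), np.int64(53))
7 fence yaw -1.72 rms mm 0.165 24 y at pivot 0.0469
7 fence all yaw -1.94 0.489 35
7 plate L (np.float64(-0.9), np.float64(1.622), np.int64(54)) R (np.float64(6.9), np.float64(12.942), np.int64(54)) F (np.float64(-3.22), np.float64(3.013), np.int64(52)) B (np.float64(0.64), np.float64(1.124), np.int64(53))
```

The top crop shows the blue fence parallel to the plate, running from (122,158) to (120,395). Measured yaw is -1.7° for the side fence and -1.9° for the back fence, so they agree within noise. Now laying the square down.

```bash
python3 -m inch '-2 -1 -15 0 0 0 -1; -2 -1 -30 0 0 0 -1; -2 -1 -40 0 0 0 -1; -2 -1 -48 0 0 0 -1; -2 -1 -50 0 0 0 -1'
python3 -m inch '0 0 -1.5 0 0 0 -1; 0 0 -3 0 0 0 -1; 0 0 -4 0 0 0 -1; 0 0 -4.5 0 0 0 -1; 0 0 -4.5 0 0 0 -1'
```

```text
time_s: 19.15
tcp_pos: [0.4533, -0.2854, 0.0374]
tool_rot: [[-0.726, 0.688, -0.001], [0.688, 0.726, 0.001], [0.002, 0.0, -1.0]]
wrist_force: [0.0, -0.6, -2.4]
width: 0.0184
time_s: 19.65
tcp_pos: [0.4539, -0.2863, 0.034]
tool_rot: [[-0.725, 0.689, 0.0], [0.689, 0.725, -0.0], [-0.0, 0.0, -1.0]]
wrist_force: [0.2, -0.3, -2.8]
width: 0.0189
```

```bash
python3 -m inch '0 1 0 0 0 0 -1; 0 1 -0.3 0 0 0 -1; 0 1 -0.6 0 0 0 -1; 0 1 -0.9 0 0 0 -1; 0 1 -1 0 0 0 -1'
python3 -m inch '0 0 0 0 0 0 -0.7; 0 0 0 0 0 0 -0.5; 0 0 0 0 0 0 -0.2; 0 0 0 0 0 0 0; 0 0 0 0 0 0 0.2'
python3 -m inch '0 0 0 0 0 0 0.4; 0 0 0 0 0 0 0.4; 0 0 10 0 0 0 0.4; 0 0 25 0 0 0 0.4; 0 0 50 0 0 0 0.4'
```

```text
time_s: 20.15
tcp_pos: [0.4539, -0.2851, 0.0338]
tool_rot: [[-0.725, 0.688, 0.001], [0.688, 0.725, -0.0], [-0.001, 0.0, -1.0]]
wrist_force: [-3.2, 2.3, 8.6]
width: 0.0187
time_s: 20.65
tcp_pos: [0.4539, -0.2853, 0.0328]
tool_rot: [[-0.725, 0.689, 0.0], [0.689, 0.725, -0.0], [-0.0, 0.0, -1.0]]
wrist_force: [0.7, 0.1, 0.2]
width: 0.0512
time_s: 21.15
tcp_pos: [0.4527, -0.2844, 0.0827]
tool_rot: [[-0.725, 0.689, -0.002], [0.689, 0.725, 0.002], [0.003, -0.0, -1.0]]
wrist_force: [0.4, 0.3, 0.1]
width: 0.0597
```

```bash
python3 -m inch '0 0 40 0 0 0 0.4; 0 0 80 0 0 0 0.4; -20 0 110 0 0 0 0.4; -60 0 120 0 0 0 0.4; -110 0 120 0 0 0 0.4'
python3 -m inch '-10 40 0 0 0 0 0.4; -20 60 0 0 0 0 0.4; -20 60 0 0 0 0 0.4; -20 60 0 0 0 0 0.4; -20 60 0 0 0 0 0.4'
python3 look.py 8 j top,side,top+side; python3 ang.py 8
python3 - <<'E'
from fit import *
d=np.pi/180;I={n:cv2.imread(f"pics/{n}8.png") for n in("top","side")}
for ns in(["top"],["side"]):
    q,c=fit(lambda q:mat(q[:3])+square(q[3:]),ns,I,{"top":(190,256,376,428),"side":(270,328,230,345)},[.454,-.285,1.5*d,.454,-.285,1.5*d],[.003,.003,2*d,.004,.004,2*d])
    print(ns,np.round(q[[0,1,3,4]],4),np.round(q[[2,5]]/d,2),c)
E
```

```text
time_s: 21.65
tcp_pos: [0.345, -0.2869, 0.206]
tool_rot: [[-0.727, 0.687, 0.005], [0.687, 0.727, -0.005], [-0.007, -0.001, -1.0]]
wrist_force: [-0.1, -1.4, -0.7]
width: 0.0596
time_s: 22.15
tcp_pos: [0.3247, -0.2262, 0.2034]
tool_rot: [[-0.725, 0.688, 0.001], [0.688, 0.725, -0.001], [-0.002, -0.0, -1.0]]
wrist_force: [-0.4, -0.4, 0.3]
width: 0.0596
top [ 0.5038 -0.0219] [-1.56  1.06] 15.23965835571289
side [ 0.5019 -0.024 ] [-1.64  1.77] 19.231351852416992
top+side [ 0.5021 -0.0231] [-1.65  0.8 ] 36.48778533935547
8 fence yaw -1.75 rms mm 0.186 25 y at pivot 0.0469
8 fence all yaw -1.94 0.488 35
8 plate L (np.float64(-0.99), np.float64(1.547), np.int64(54)) R (np.float64(7.84), np.float64(13.481), np.int64(55)) F (np.float64(-3.2), np.float64(3.017), np.int64(52)) B (np.float64(0.6), np.float64(1.045), np.int64(53))
['top'] [ 0.4539 -0.2844  0.455  -0.2847] [1.36 1.55] 25.04730796813965
['side'] [ 0.4515 -0.2848  0.4529 -0.2841] [1.5  1.49] 35.42034149169922
```

View pics/top8.png

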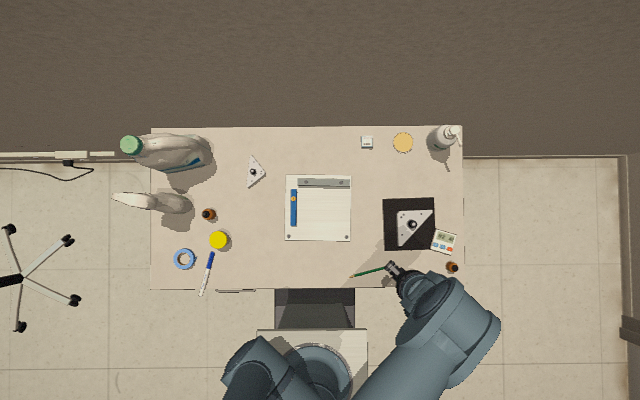

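View pics/sz8.png

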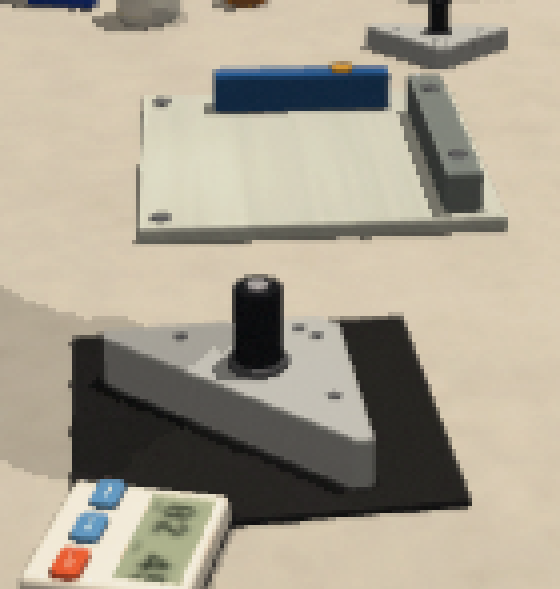

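The square lies mid-mat at crop (240,400), and the fence looks parallel to the plate. The box fits still suggest about +1° on the fence, while the direct line fit says about +0.2°. As a cross-check, I'll measure edges directly in the side camera.

```bash
python3 - <<'E'
from fit import *
p=cv2.imread("pics/side8.png");p0=cv2.imread("pics/side0.png")
def W(a,b,x=.502,y=-.0235,t=np.radians(-1.6)): return (x+np.cos(t)*a/1e3-np.sin(t)*b/1e3, y+np.sin(t)*a/1e3+np.cos(t)*b/1e3)
def sh(n,*a,**k): e=edge(*a,**k);print(n,np.round(e[2:],2),np.round(e[0],4))
for nm,im in(("now",p),("start",p0)):
    sh(nm+" plate near top",im,"side",.010,W(-95,-95),W(95,-95),half=.006)
    sh(nm+" plate near bot",im,"side",0,W(-95,-95),W(95,-95),half=.006)
    sh(nm+" plate left",im,"side",.010,W(-95,-95),W(-95,95),half=.006)
    sh(nm+" bf face top",im,"side",.034,W(62,-90),W(62,60),half=.006)
    sh(nm+" bf outer top",im,"side",.034,W(82,-90),W(82,60),half=.006)
sh("fence top",p,"side",.034,W(-52,62),W(52,62),half=.006)
sh("fence bottom",p,"side",.010,W(-52,62),W(52,62),half=.006)
sh("fence top far",p,"side",.034,W(-52,78),W(52,78),half=.006,ch=[1,0,-1])
E
python3 - <<'E'
import sys;sys.path.insert(0,'.')
E
python3 - <<'E'
# far edge of plate (hidden partly) + blue-mask side fit
from h import *
p=cv2.imread("pics/side8.png").astype(float);b=p[...,0]-p[...,2]
from numpy import *
# bottom edge of blue per column, area method
cols=arange(278,314)
w=clip((b[195:228][:,cols]+25)/(median(b[212:216][:,cols])+25),0,1)
vc=(w*arange(195,228)[:,None]).sum(0)/w.sum(0)
exec(open("ang.py").read().split("for k in")[0].replace("from h import *",""))
X=ray("side",c_[cols,vc].astype(float),.022);c,s,n=rob(X[:,0],X[:,1]);print("fence centroid yaw",degrees(arctan(c[0])),s*1e3,n)
g=p.sum(2);cols=arange(262,345)
E
```

```text
now plate near top [-1.67  0.88 60.  ] [ 0.4043 -0.1172]
now plate near bot [-1.39  1.29 60.  ] [ 0.4044 -0.1158]
now plate left [88.17  0.36 54.  ] [ 0.4067 -0.1159]
now bf face top [88.54  0.2  50.  ] [ 0.5619 -0.1152]
now bf outer top [88.73  0.3  59.  ] [ 0.5811 -0.1157]
start plate near top [-1.67  0.9  60.  ] [ 0.4043 -0.1172]
start plate near bot [-1.39  1.29 60.  ] [ 0.4044 -0.1158]
start plate left [88.18  0.37 55.  ] [ 0.4067 -0.1159]
start bf face top [88.55  0.2  50.  ] [ 0.5619 -0.1152]
start bf outer top [88.71  0.29 59.  ] [ 0.5811 -0.1157]
fence top [-4.82  0.18 49.  ] [0.4518 0.0411]
fence bottom [ 0.24  0.62 44.  ] [0.4517 0.0365]
fence top far [ 2.07  0.85 51.  ] [0.4521 0.0516]
fence centroid yaw -3.522811905993795 2.079713805586742 34
```

```bash
python3 -c "
from station import workorder
print(workorder.job_done())"
```

```text
the job is handed in; nothing more can be done
None
```

I squared the side fence with the large set square, laid the square back on its mat and handed the job in at about 22 s.

**What I did:** I gripped the square by its knob and set it flat on the jig plate. I pushed it against the back fence, then against the side fence, until nothing moved. It ended with about 18 N on each face, about 30 N up on the tool (the square borne down on the plate) and the tool vertical. I then backed it straight off the side fence, lifted it, laid it down and drew the gripper clear.

**Last checks:**
- **Fence:** the direct line fit in the top camera puts the side fence at about -1.75°. The jig reads -1.5 to -1.9°, so the fence is square within roughly 0.3°. It leaned about 6 to 7° at the start. The reading was the same before and after laying the square down.
- **Seating:** I could not see the seating from above while pressing, because the arm hid it. That part rests on the force readings, the hard stop and the tool angle, which put the square at about -1.7°.
- **Square:** it lies flat with its knob within about 1.5 mm of the mat's centre.
- **Other objects:** in the last top picture the other things look where they were at the start.

**Checks that disagreed:**
- The rendered box fits gave the fence a residual lean of about +1° (+0.8 to +1.8°). I put this down to the shadow beside the fence, but I did not prove it.
- Fence edges measured in the side camera were too scattered to use (-4.8 to +2.1°), because it views that face at a grazing angle.

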